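# Wipe the game chips off the board into its trough

### The arm

A 6-joint arm with a two-finger parallel gripper is mounted at the origin on the work surface. World frame = base frame: x ahead of the robot, y to its left, z up, the work surface at z = 0. Lengths are in m, angles in rad, forces in N, time in s.
With the tool pointing down it reaches from about 0.275 to 0.775 m from the base axis. Payload 14.6 kg.
Tool frame: the origin (TCP) lies at the very end of the fingers, on their centre line; the grasp point (between the pads) lies 19 mm behind it; y points along the fingers, z is the direction in which the jaws open and shut, and the axes are right-handed (so a half turn about y gives the same grasp; the last joint's range is limited). The gripper opens to 85 mm and grips with 20 to 120 N. Pads are 22 mm wide; open, the fingers measure 114 mm over their backs; the gripper's body (76 mm by 85 mm) begins 54 mm behind the grasp point. The pads swing forward as they close: fully open they stand 13 mm farther back than shut.
Start: joints at [-1.431, 0.263, -0.048, 1.259, 0, 1.415], TCP at [0.153, -0.502, 0.231] pointing down, gripper open.
Joint ranges: [-2.65, 2.65], [-0.89, 1.7], [-1.18, 1.37], [-2.13, 2.11], [-1.35, 1.29], [-3.14, 3.14]. Speed limits (rad/s): [1.89, 1.89, 2.57, 2.79, 3.14, 3.14].

### API

Orientations are given as [roll, pitch, yaw] about the fixed x, y, z axes, in that order (R = Rz(yaw) Ry(pitch) Rx(roll)).
In Python, from workcell import telemetry, camera, camera_info, robot, models gives the robot as it stands.
- The arm moves only by the tool send_rows, never from a script. Its argument "plan" is a list of rows, each a list of 7 numbers: the shift along the world's x, y, z in mm, then the turn, a rotation vector about the world's x, y, z in degrees, then the opening, from 0 (shut) to 1 (fully open). A call has 1 to 20 rows; each row shifts and turns the commanded pose from where the row before left it; what a row does not reach is not made up. A row lasts 1/8 s, in which the tool goes at most 62.5 mm and 10.7 degrees, less where a joint would pass 70% of its speed; a pose out of reach is approached as far as the arm can. A call is refused whole if a number of a shift passes 62.5 or a number of a turn 10.7, either way. A call with a gripper value outside its range is refused whole. The fingers move at their own pace and stop on an object; the grip force is fixed at half the most. Time passes only in rows, so rows that do not move let the fingers close. It gives the time, the measured TCP pose, the force and the opening at its end, in the units of the state.
- telemetry.state(): the state, without advancing time (a new reading comes with each control period).
- camera(name): name is "scene" or "side" or "wrist"; returns the picture (420x560x3 uint8, red, green, blue); there is no depth.
- camera_info(name): a dict with "fx", "fy", "cx", "cy" (pixels), "extrinsics" (4x4, takes a point from camera to world coordinates); the wrist camera has in their place "tool_from_camera" (4x4, takes a point from camera to tool coordinates, whose origin is the TCP and whose axes are the tool frame's). Camera axes: x right, y down, z forward; pixel columns grow to the right and rows downward; lengths in m; the calibration is good to about 2 mm. The wrist camera is an equidistant fisheye: a pixel r from the principal point sees the ray r / f radians off the axis. A picture is of the moment at which its call begins: read the wrist's pose just before it. camera_info takes no time and is no camera call.
- robot.hand_in(): hands the job in, once; it reports no verdict.
Trained networks look in the newest picture that a camera, given by its name, has taken for a name from the list of things; names that differ only in an ending like _2 or _b are one class to them, and where a whole thing is asked for, a point or a joint stands for the part that bears it (a point fixed in the world has none). Each returns a list of dicts, best first, with "p" (0 to 1); they miss things now and then, are a little off and sometimes report something else, mostly with a low value. They report only what shows in the picture. A call takes as long as a camera call. They do not tell look-alikes from the thing itself.
- models.cut_out(camera, label): "mask" (420x560 bool, what is visible of it) and "rect" ([centre column, centre row, width, height] in pixels, round what is visible of it).
- models.landmark_of(camera, label): "xy" ([column, row] in pixels: a listed point, or the origin of a listed thing).
The state is a dict: "t": time; "q": joint angles; "joint_vel": joint speeds; "joint_efforts": joint torques, N m; "eef_pos": TCP position; "tcp_rot": TCP orientation; "wrist_force": force on the tool from outside, world axes, zero at the start; "wrist_torque": the same for the moment, N m; "gripper_width": finger opening in m.
Only numpy, scipy, OpenCV 4.12 (cv2) and the standard library are available. Lean on these libraries where they do the work, as an engineer would, in place of code of your own. Each camera call takes 0.05 s, during which the arm holds its last target. There are 200 camera calls.

### The job

Pick up the scraper block and use it to wipe all four round chips off the raised game board into the trough along the board's edge, never touching a chip with the gripper or arm. Leave the red egg cup standing where it is on the board, and everything else in the tray undisturbed. Then stand the scraper block upright in the middle of the round cork coaster and let go.

Things in the scene. Friction and masses are not known exactly. Their poses are not given: they have to be found in the camera images.
- board: Fixed raised game board of light wood, with a trough along its -y edge. Origin: centre of the board's underside, on the tray floor; z up. Its flat top, without any rim, is 240 mm along x (-120 to +120), 280 mm along y (-140 to +140) and 45 mm above the tray floor. Position and yaw (within 0.3 rad) vary.
- trough (a point): Centre of the floor of the open dark wooden trough, fixed to the board's -y edge, axes as the board's: 190 mm to -y of the board's centre, 6 mm above the tray floor. Inside it is 228 mm along x and 100 mm along y, starting at the board's edge. End walls (6 mm thick) 43 mm high and outer wall (6 mm thick, far -y side) 60 mm high, above the tray floor.
- scraper_centre (a point): Centre, 55 mm above the foot, of the loose scraper block, standing on the tray floor, about 0.25 kg. Flat blade (rubber foot, steel above) 100 mm along x, 20 mm thick along y, 45 mm high; above it a dark wooden handle 60 mm along x, 22 mm thick along y, up to 110 mm above the foot. Both broad faces wipe alike. Grip the handle across its 22 mm, from above.
- coaster: Fixed round cork coaster, 150 mm diameter, 4 mm thick, flat on the tray floor; origin: centre of its underside. The scraper block and it lie on opposite sides (left and right) of the board, either way round.
- chip1: Loose round blue plastic game chip with a white ring, 60 mm diameter, 10 mm thick, 20 g, lying flat on the board at the start; origin: centre of its underside.
- chip2: Loose round yellow plastic game chip with a white ring, 60 mm diameter, 10 mm thick, 20 g, lying flat on the board at the start; origin: centre of its underside.
- chip3: Loose round green plastic game chip with a white ring, 60 mm diameter, 10 mm thick, 20 g, lying flat on the board at the start; origin: centre of its underside.
- chip4: Loose round blue plastic game chip with a white ring, 60 mm diameter, 10 mm thick, 20 g, lying flat on the board at the start; origin: centre of its underside.
- egg_cup: Loose red ceramic egg cup, bowl 50 mm diameter, foot 44 mm, 60 mm high, 90 g, standing upright on the board among the chips; origin: centre of its underside. It may stand between a chip and the trough. Must stay.
- pawn_a: Orange plastic game pawn, 42 mm foot, 85 mm high, loose, upright on the tray floor; origin: centre of its underside. Bystander.
- pawn_b: Green plastic game pawn, 42 mm foot, 85 mm high, loose, upright on the tray floor; origin: centre of its underside. Bystander.
- top: Wooden spinning top standing on its knob, 68 mm diameter, 71 mm high, loose; origin: centre of its underside. Bystander.
- tin: Steel tealight tin with screw-top lid, 70 mm diameter, 44 mm high, loose; origin: centre of its underside. Bystander.
- cube: Clear acrylic cube puzzle with coloured blocks inside, 60 mm, loose; origin: centre of its underside. Bystander.
Mind the look-alikes: they are no part of the job. Of the things like the part that bears scraper_centre, leave any that is blue; of the rest the larger one is meant.

How it is judged:
On the way, in this order (a step that is already met when the one before it is completed fails the run):
1. the scraper block is lifted off the tray by the gripper (height (world z) of scraper_centre above 0.085 m and contact force between the fingers and scraper above 1 N), for 0.2 s.
2. all four chips lie in the trough while the scraper is still held (x of chip1 in the frame of board between -0.118 and 0.118 m and y of chip1 in the frame of board between -0.244 and -0.14 m and z of each of chip1, chip2, chip3, chip4 in the frame of board below 0.043 m and x of chip2 in the frame of board between -0.118 and 0.118 m and y of chip2 in the frame of board between -0.244 and -0.14 m and x of chip3 in the frame of board between -0.118 and 0.118 m and y of chip3 in the frame of board between -0.244 and -0.14 m and x of chip4 in the frame of board between -0.118 and 0.118 m and y of chip4 in the frame of board between -0.244 and -0.14 m and contact force between the fingers and scraper above 1 N), for 0.1 s.
At the end, for the whole second after the job is handed in: All four chips are at rest in the trough (centre inside its walls and below the board's surface); the scraper block stands upright, released, its centre within 30 mm of the coaster's; the egg cup still stands within 15 mm of its starting place; the other pieces are within 20 mm of theirs (x of chip1 in the frame of board between -0.118 and 0.118 m and y of chip1 in the frame of board between -0.244 and -0.14 m and z of each of chip1, chip2, chip3, chip4 in the frame of board below 0.043 m and x of chip2 in the frame of board between -0.118 and 0.118 m and y of chip2 in the frame of board between -0.244 and -0.14 m and x of chip3 in the frame of board between -0.118 and 0.118 m and y of chip3 in the frame of board between -0.244 and -0.14 m and x of chip4 in the frame of board between -0.118 and 0.118 m and y of chip4 in the frame of board between -0.244 and -0.14 m and horizontal distance between scraper_centre and coaster below 0.03 m and angle between each of scraper_centre, egg_cup's own z axis and vertical below 0.1 rad and height (world z) of scraper_centre below 0.063 m and linear speed of scraper below 0.02 m/s and contact force between the fingers and scraper below 0.1 N and distance of egg_cup from where it was at the start of the episode below 0.015 m and distance of each of pawn_a, pawn_b, top, tin, cube from where it was at the start of the episode below 0.02 m and linear speed of each of chip1, chip2, chip3, chip4 below 0.03 m/s); the robot touches nothing.
It fails at once if the gripper or arm touches a chip (contact force between any of the fingers, the arm and chip1 above 0.3 N or contact force between any of the fingers, the arm and chip2 above 0.3 N or contact force between any of the fingers, the arm and chip3 above 0.3 N or contact force between any of the fingers, the arm and chip4 above 0.3 N).
It fails at once if the egg cup is shifted by more than 15 mm or tipped (distance of egg_cup from where it was at the start of the episode above 0.015 m or angle between egg_cup's own z axis and vertical above 0.35 rad).
It fails at once if another piece in the tray is shifted by more than 20 mm or tipped (distance of any of pawn_a, pawn_b, top, tin, cube from where it was at the start of the episode above 0.02 m or angle between any of pawn_a, pawn_b, top, tin, cube's own z axis and vertical above 0.35 rad).
It also fails if it takes over 72 s, if anything falls off the work surface, if the arm or the gripper's body presses on something with over 40 N, if the wrist force passes 120 N, or if a joint passes its speed limit or range.

## Working session

There is one attempt and no reset: what is moved stays moved. The work goes in short steps, Python scripts to look and compute and a tool call to move; the robot and the scene stay as the last step left them, time stands still between calls to the robot, and variables do not carry over. Pictures are saved under pics/ and viewed, about 8 in all and at most 12, crops included, and the job is handed in when it is done.

Besides the shell and the picture viewer there is one more tool, called after "Request:" as name([rows], argument=value, ...), one row to a line, values as JSON. send_rows: Moves the arm, as the interface text tells. Its arguments: {"type":"object","properties":{"plan":{"type":"array","items":{"type":"array","items":{"type":"number"}}}},"required":["plan"]}

```bash
mkdir -p pics; ls; python3 - <<'E'
from workcell import telemetry, camera, camera_info
import cv2, numpy as np
ims=[]
for n in ("scene","side"):
    im=camera(n); cv2.imwrite(f"pics/{n}0.png",im[:,:,::-1]); 
    ci=camera_info(n); print(n,ci)
s=telemetry.state(); print(s)
print(camera_info("wrist"))
E
```

```text
pics
scene {'fx': 506.81170556734196, 'fy': 506.81170556734196, 'cx': 275.8007109012499, 'cy': 206.4050475082378, 'extrinsics': array([[-0.61432456,  0.62338421, -0.48373284,  1.21220114],
       [ 0.78900884,  0.4787954 , -0.38499352,  0.54761314],
       [-0.00838982, -0.61818046, -0.78599143,  1.16022302],
       [ 0.        ,  0.        ,  0.        ,  1.        ]])}
side {'fx': 452.11798368226835, 'fy': 452.11798368226835, 'cx': 274.3986652542986, 'cy': 202.5762079826987, 'extrinsics': array([[ 0.99760236, -0.05015728,  0.04768406,  0.43748557],
       [-0.06904253, -0.67391549,  0.73557531, -1.17316752],
       [-0.00475944, -0.7371039 , -0.67576267,  1.15546044],
       [ 0.        ,  0.        ,  0.        ,  1.        ]])}
{'t': 0.1, 'q': array([-1.43129271e+00,  2.63484027e-01, -4.88617091e-02,  1.25939441e+00,
        1.18956605e-06,  1.41550740e+00]), 'joint_vel': array([ 0.00031578, -0.00116656,  0.00245181, -0.00066924,  0.00187387,
        0.00195094]), 'joint_efforts': array([ 3.09011695e-03, -6.38576388e+01,  3.85064185e+01,  9.99688637e-03,
       -2.01063808e-04,  3.30077043e-06]), 'eef_pos': array([ 0.15250146, -0.50211293,  0.23087287]), 'tcp_rot': array([-1.57172860e+00,  1.47151368e-04, -2.84680018e+00]), 'wrist_force': array([-0.02771497, -1.11436413, -0.08731714]), 'wrist_torque': array([-0.01453794, -0.01690106,  0.03054324]), 'gripper_width': 0.0855913958424159}
{'fx': 325.19226210127806, 'fy': 325.19226210127806, 'cx': 282.1359405194266, 'cy': 205.0836740708728, 'tool_from_camera': array([[-7.50385500e-04,  9.46046794e-01,  3.24029165e-01,
        -8.40629405e-02],
       [-1.29490080e-04, -3.24029346e-01,  9.46047021e-01,
        -1.42841871e-01],
       [ 9.99999710e-01,  6.67941405e-04,  3.65650598e-04,
         1.15042150e-03],
       [ 0.00000000e+00,  0.00000000e+00,  0.00000000e+00,
         1.00000000e+00]])}
```

View pics/scene0.png

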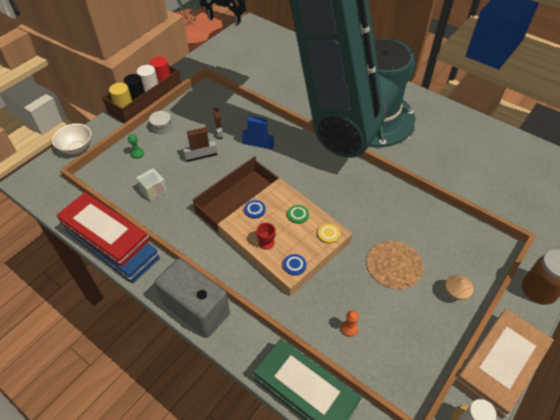

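View pics/side0.png

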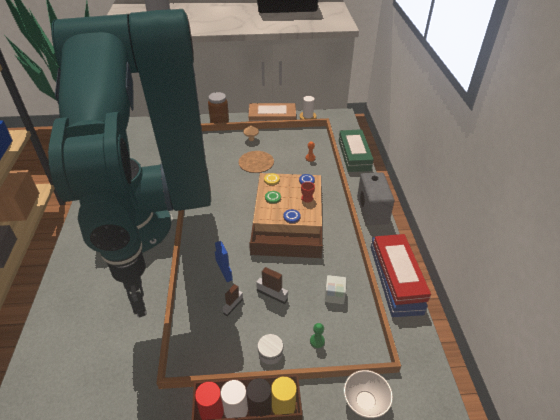

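The scene shows three scraper-like blocks: large brown at scene (199,143) / side (272,284), small brown at scene (218,123) / side (233,298), and a blue one at scene (257,132). The large brown one is meant. The coaster is at scene (395,264). The egg cup at (266,235) stands among the chips, and the trough is on the board's upper-left edge.

```bash
cat > h.py <<'E'
import numpy as np, cv2
from workcell import telemetry, camera, camera_info, models
from scipy.spatial.transform import Rotation as R
def ray(cam,xy,pose=None):
    c=camera_info(cam); u=(xy[0]-c['cx'])/c['fx']; v=(xy[1]-c['cy'])/c['fy']
    if cam=='wrist':
        r=np.hypot(u,v)+1e-12; d=np.array([np.sin(r)*u/r,np.sin(r)*v/r,np.cos(r)])
        T=np.eye(4); T[:3,:3]=R.from_euler('xyz',pose[1]).as_matrix(); T[:3,3]=pose[0]
        T=T@c['tool_from_camera']
    else: d=np.array([u,v,1]); T=c['extrinsics']
    return T[:3,3],T[:3,:3]@d
def onz(cam,xy,z,pose=None):
    o,d=ray(cam,xy,pose); return (o+d*(z-o[2])/d[2])[:2]
def proj(cam,P,pose=None):
    c=camera_info(cam)
    if cam=='wrist':
        T=np.eye(4); T[:3,:3]=R.from_euler('xyz',pose[1]).as_matrix(); T[:3,3]=pose[0]
        T=T@c['tool_from_camera']
    else: T=c['extrinsics']
    p=(np.asarray(P)-T[:3,3])@T[:3,:3]
    if cam=='wrist':
        th=np.arctan2(np.hypot(p[0],p[1]),p[2]); k=th/np.hypot(p[0],p[1]); return np.array([c['fx']*k*p[0]+c['cx'],c['fy']*k*p[1]+c['cy']])
    return np.array([c['fx']*p[0]/p[2]+c['cx'],c['fy']*p[1]/p[2]+c['cy']])
def pose():
    s=telemetry.state(); return s['eef_pos'],s['tcp_rot']
E
python3 - <<'E'
from h import *
Z=dict(board=0,trough=.006,scraper_centre=.055,coaster=0,chip1=.045,chip2=.045,chip3=.045,egg_cup=.045,pawn_a=0,top=0,tin=0,cube=0)
for cam in("scene","side"):
    for n,z in Z.items():
        for d in models.landmark_of(cam,n)[:4]:
            if d['p']>.2: print(cam,n,round(d['p'],2),np.round(d['xy'],1),np.round(onz(cam,d['xy'],z),4))
E
```

```text
scene board 0.56 [284.7 237. ] [0.5685 0.0654]
scene trough 0.88 [238.7 194.2] [ 0.5324 -0.1329]
scene trough 0.49 [456.1 290.3] [0.4364 0.5152]
scene scraper_centre 0.74 [259.2 134.7] [ 0.3388 -0.2099]
scene scraper_centre 0.68 [217.9 124.6] [ 0.3829 -0.3434]
scene scraper_centre 0.57 [198.9 144.3] [ 0.4843 -0.3307]
scene scraper_centre 0.24 [394.9 265.4] [0.4982 0.3627]
scene coaster 0.86 [394.  263.6] [0.4592 0.3488]
scene coaster 0.41 [162.1 131.9] [ 0.4799 -0.5108]
scene coaster 0.37 [350.2 329.7] [0.6897 0.3587]
scene chip1 0.89 [325.7 237.5] [0.528  0.1718]
scene chip1 0.77 [299.3 212.1] [0.502  0.0654]
scene chip1 0.56 [252.1 208.5] [ 0.572  -0.0466]
scene chip2 0.89 [325.7 237.5] [0.528  0.1718]
scene chip2 0.77 [299.3 212.1] [0.502  0.0654]
scene chip2 0.56 [252.1 208.5] [ 0.572  -0.0466]
scene chip3 0.89 [325.7 237.5] [0.528  0.1718]
scene chip3 0.77 [299.3 212.1] [0.502  0.0654]
scene chip3 0.56 [252.1 208.5] [ 0.572  -0.0466]
scene egg_cup 0.61 [264.5 244.1] [0.6442 0.0556]
scene pawn_a 0.84 [350.1 331.3] [0.6933 0.3607]
scene pawn_a 0.48 [137.4 154.3] [ 0.5999 -0.4991]

[... 590 characters left out ...]
32]
side chip1 0.44 [270.2 180.2] [0.5085 0.1637]
side chip2 0.63 [272.3 197.1] [0.5102 0.0659]
side chip2 0.57 [308.5 179.3] [0.6559 0.1581]
side chip2 0.49 [289.8 217. ] [ 0.5646 -0.0432]
side chip2 0.44 [270.2 180.2] [0.5085 0.1637]
side chip3 0.63 [272.3 197.1] [0.5102 0.0659]
side chip3 0.57 [308.5 179.3] [0.6559 0.1581]
side chip3 0.49 [289.8 217. ] [ 0.5646 -0.0432]
side chip3 0.44 [270.2 180.2] [0.5085 0.1637]
side egg_cup 0.71 [310.1 197.5] [0.6487 0.0534]
side pawn_a 0.73 [315.7 340.8] [ 0.5957 -0.5026]
side pawn_a 0.63 [246.2 134.3] [0.4232 0.5506]
side top 0.43 [251.8 136.4] [0.448 0.532]
side tin 0.61 [269.9 353.8] [ 0.4638 -0.5331]
side cube 0.61 [333.8 292.9] [ 0.6742 -0.3429]
```

Request:
send_rows([
  [37, 19, 3, 0, 0, 0, 1],
  [37, 19, 3, 0, 0, 0, 1],
  [37, 19, 3, 0, 0, 0, 1],
  [37, 19, 3, 0, 0, 0, 1],
  [37, 19, 3, 0, 0, 0, 1],
  [37, 19, 3, 0, 0, 0, 1],
  [37, 19, 3, 0, 0, 0, 1],
  [37, 19, 3, 0, 0, 0, 1],
  [36, 19, 0, 0, 0, 0, 1],
  [0, 0, 0, 0, 0, 0, 1],
  [0, 0, 0, 0, 0, 0, 1],
])

```text
t: 2.68
eef_pos: [0.4843, -0.3314, 0.2552]
tcp_rot: [-1.571, -0.0, -2.847]
wrist_force: [-0.6, -0.4, 0.0]
gripper_width: 0.0854
```

```bash
python3 - <<'E'
from h import *
p=pose(); im=camera("wrist"); print(p)
cv2.imwrite("pics/w1.png",im[:,:,::-1])
for d in models.cut_out("wrist","scraper_centre")[:4]: 
    print(d['p'],d['rect'])
for d in models.landmark_of("wrist","scraper_centre")[:4]: print(d['p'],d['xy'],onz("wrist",d['xy'],.055,p))
E
```

```text
(array([ 0.48427057, -0.33144126,  0.25515708]), array([-1.57093888e+00, -3.26739713e-04, -2.84652607e+00]))
0.75 [283.1, 268.4, 41.6, 66.5]
0.72 [284.0, 177.0, 77.8, 83.2]
0.65 [174.0, 265.1, 83.8, 60.7]
0.94 [281.6, 273.5] [ 0.36792619 -0.36749889]
0.88 [283.5, 176.4] [ 0.48449942 -0.33420348]
0.83 [169.0, 263.9] [ 0.33627401 -0.22902769]
```

View pics/w1.png

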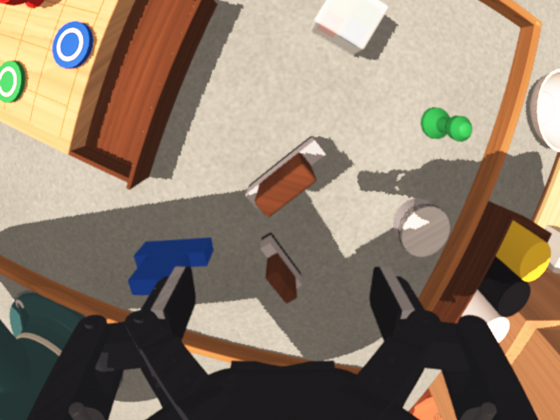

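```bash
python3 - <<'E'
from h import *
p=pose(); im=camera("wrist")
cv2.imwrite("pics/w1c.png",cv2.resize(im[120:310,120:350],None,fx=3.2,fy=3.2,interpolation=cv2.INTER_CUBIC)[:,:,::-1])
for a,b,z in [((255,190),(303,152),.11),((269,216),(316,178),.11)]:
    A,B=onz("wrist",a,z,p),onz("wrist",b,z,p); print(A,B,np.linalg.norm(B-A),np.degrees(np.arctan2(*(B-A)[::-1])))
E
```

```text
[ 0.47696696 -0.30903156] [ 0.52367711 -0.34063409] 0.05639644007798232 -34.08096972963357
[ 0.45604325 -0.32858544] [ 0.50424171 -0.35941628] 0.05721565924535952 -32.60559995561278
```

View pics/w1c.png

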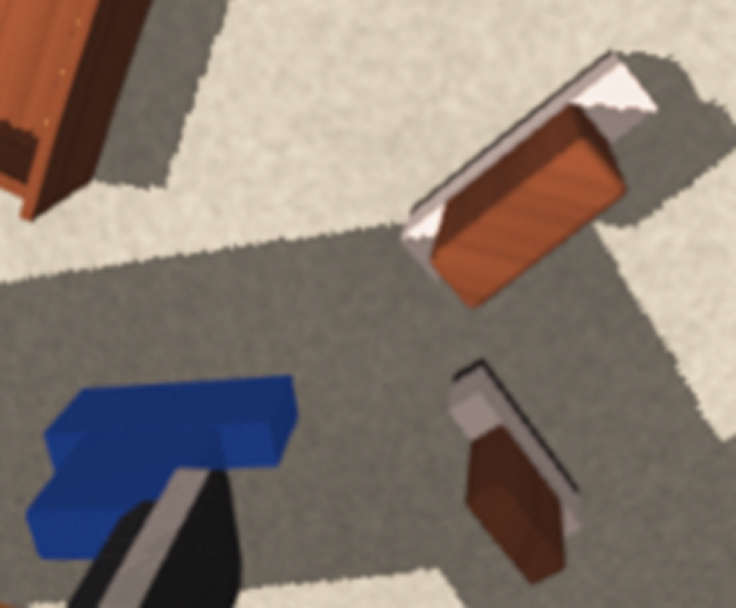

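The crop confirms the large brown scraper with its steel blade; the smaller brown one is at full-image (281,273) and the blue one at (170,264). I'll take one look above the board before grasping.

Request:
send_rows([
  [0, 38, 10, 0, 0, 0, 1],
  [0, 38, 10, 0, 0, 0, 1],
  [0, 38, 10, 0, 0, 0, 1],
  [0, 38, 10, 0, 0, 0, 1],
  [0, 38, 10, 0, 0, 0, 1],
  [0, 38, 10, 0, 0, 0, 1],
  [0, 38, 10, 0, 0, 0, 1],
  [0, 38, 10, 0, 0, 0, 1],
  [0, 38, 10, 0, 0, 0, 1],
  [0, 38, 10, 0, 0, 0, 1],
  [0, 0, 0, 0, 0, 0, 1],
  [0, 0, 0, 0, 0, 0, 1],
])

```text
t: 4.38
eef_pos: [0.4844, 0.0481, 0.3552]
tcp_rot: [-1.571, -0.0, -2.847]
wrist_force: [0.0, 0.1, -0.2]
gripper_width: 0.0853
```

```bash
python3 - <<'E'
from h import *
P1=(np.array([ 0.48427057, -0.33144126,  0.25515708]),np.array([-1.57093888, -3.26739713e-04, -2.84652607]))
C=[onz("wrist",c,.11,P1) for c in [(255,201.9),(301.9,166.9),(315.3,178.8),(267.5,215.9)]]
print("handle",np.round(C,4),np.mean(C,0),[np.degrees(np.arctan2(*(b-a)[::-1])) for a,b in((C[0],C[1]),(C[3],C[2]))])
p=pose(); print(p, telemetry.state()['q']); im=camera("wrist")
cv2.imwrite("pics/w2.png",im[:,:,::-1])
for n,z in dict(board=0,trough=.006,chip1=.045,egg_cup=.045,coaster=0).items():
    for d in models.landmark_of("wrist",n)[:5]:
        if d['p']>.3: print(n,round(d['p'],2),np.round(d['xy'],1),np.round(onz("wrist",d['xy'],z,p),4))
for d in models.cut_out("wrist","chip1"): 
    ys,xs=np.nonzero(d['mask']); print("chipmask",round(d['p'],2),xs.mean(),ys.mean(),onz("wrist",(xs.mean(),ys.mean()),.053,p))
E
```

```text
handle [[ 0.4662 -0.3117]
 [ 0.5108 -0.3433]
 [ 0.5038 -0.3585]
 [ 0.4562 -0.3268]] [ 0.48427584 -0.33508069] [np.float64(-35.396562751524485), np.float64(-33.69593987252459)]
(array([0.4844351 , 0.04809462, 0.35519602]), array([-1.57060912e+00, -4.72406844e-05, -2.84704059e+00])) [-6.85115805e-02  1.90528492e-01  1.87063460e-01  1.56730897e+00
 -1.91777981e-04  2.77852900e+00]
board 0.66 [288.  93.] [0.5748 0.065 ]
trough 0.76 [398.6 147.7] [ 0.55   -0.1268]
chip1 0.87 [276.7 135.7] [0.5123 0.0631]
chip1 0.72 [358.7 118.4] [ 0.5712 -0.0393]
chip1 0.6 [205.8 110.3] [0.5198 0.1691]
chip1 0.56 [239.1  26.2] [0.6465 0.1574]
egg_cup 0.61 [310.   52.1] [0.638  0.0538]
egg_cup 0.51 [495.1 230.8] [ 0.4811 -0.3525]
egg_cup 0.43 [206.3 111. ] [0.519  0.1681]
coaster 0.6 [106.1 122.5] [0.4562 0.3468]
chipmask 0.82 204.75602836879432 113.13333333333334 [0.51640451 0.16775656]
chipmask 0.8 360.20163083765755 117.1401037805782 [ 0.57342551 -0.03879171]
chipmask 0.77 275.3429508196721 135.10098360655738 [0.51345663 0.0652426 ]
chipmask 0.71 241.0824135393672 23.954378219278883 [0.64882155 0.15420642]
```

View pics/w2.png

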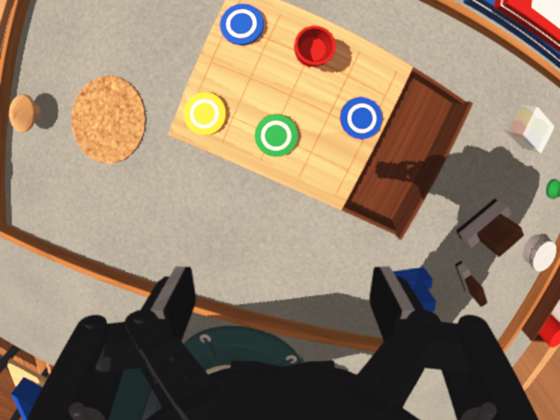

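```bash
cat >> h.py <<'E'
E
python3 - <<'E'
from h import *
p=(np.array([0.4844351 , 0.04809462, 0.35519602]), np.array([-1.57060912e+00, -4.72406844e-05, -2.84704059e+00]))
im=cv2.imread("pics/w2.png"); g=cv2.cvtColor(im,cv2.COLOR_BGR2GRAY)
px=np.float32([[170,132],[344,207],[412,67],[400,237],[471,103]])
W=np.array([onz("wrist",c,z,p) for c,z in zip(px,[.045]*3+[.043]*2)])
B=np.array([[-.12,.14],[-.12,-.14],[.12,-.14],[-.12,-.246],[.12,-.246]])
print(np.round(W,4), np.linalg.norm(W[0]-W[1]),np.linalg.norm(W[1]-W[2]))
def fit(W,B):
    w=W-W.mean(0); b=B-B.mean(0)
    a=np.arctan2((b[:,0]*w[:,1]-b[:,1]*w[:,0]).sum(),(b*w).sum()); R2=np.array([[np.cos(a),-np.sin(a)],[np.sin(a),np.cos(a)]])
    t=W.mean(0)-R2@B.mean(0); return a,t,R2,W-(B@R2.T+t)
for n in (3,5):
    a,t,R2,res=fit(W[:n],B[:n]); print(a,np.degrees(a),t,np.round(res*1000,1).tolist())
a,t,R2,_=fit(W[:3],B[:3])
for n,c in dict(yel=(.5165,.1678),grn=(.5135,.065),blu1=(.573,-.039),blu4=(.648,.155),egg=(.642,.054)).items(): print(n,np.round((np.array(c)-t)@R2*1000))
# cross-check: project in scene & side
for cam in("scene","side"):
    I=cv2.imread(f"pics/{cam}0.png")
    q=np.array([proj(cam,[*(R2@b+t),.045]) for b in [(-.12,-.14),(.12,-.14),(.12,.14),(-.12,.14)]])
    print(cam,q.round(1).tolist())
    cv2.polylines(I,[q.round().astype(int)],True,(255,0,255),1)
    for c in [(.5165,.1678),(.5135,.065),(.573,-.039),(.648,.155)]:
        C=np.array([proj(cam,[c[0]+.03*np.cos(k),c[1]+.03*np.sin(k),.055]) for k in np.linspace(0,6.28,30)]); cv2.polylines(I,[C.round().astype(int)],True,(0,0,0),1)
    for z,r in((.045,.022),(.105,.025)):
        C=np.array([proj(cam,[.642+r*np.cos(k),.054+r*np.sin(k),z]) for k in np.linspace(0,6.28,30)]); cv2.polylines(I,[C.round().astype(int)],True,(0,0,0),1)
    x,y=q.mean(0).astype(int); globals()[cam]=cv2.resize(I[y-75:y+75,x-90:x+90],None,fx=2.2,fy=2.2*1.0,interpolation=cv2.INTER_NEAREST)
cv2.imwrite("pics/chk.png",np.hstack([scene,side]))
E
```

```text
[[ 0.4764  0.2135]
 [ 0.4408 -0.0632]
 [ 0.6706 -0.0908]
 [ 0.4194 -0.1714]
 [ 0.6604 -0.2047]] 0.27893146133233826 0.23147858967073556
-0.13261669269483667 -7.598376784397557 [0.57506658 0.06078692] [[1.8, -1.9], [3.2, -1.1], [-4.9, 3.0]]
-0.1376541780810699 -7.88700343638755 [0.57462577 0.05858882] [[1.4, -0.3], [4.2, 0.4], [-3.7, 5.7], [-2.6, -2.8], [0.7, -3.1]]
yel [-72.  98.]
grn [-62.  -4.]
blu1 [ 11. -99.]
blu4 [ 60. 103.]
egg [67.  2.]
scene [[277.2, 177.3], [214.6, 223.9], [287.6, 288.4], [350.4, 232.7]]
side [[253.8, 222.7], [323.3, 225.6], [322.1, 174.4], [260.8, 172.2]]
```

View pics/chk.png

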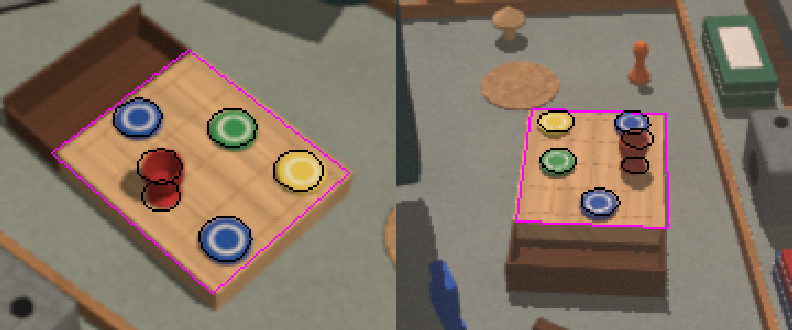

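The overlay agrees with the board edges and chips within about 4 mm. In the board frame (mm): yellow (-72,96), green (-62,-6), blue1 (11,-101), blue4 (60,101) behind the egg cup at (67,0). Next I go over the scraper.

Request:
send_rows([
  [0, -29.4, -12, 0, 0, 9.9, 0.8],
  [0, -29.4, -12, 0, 0, 9.9, 0.8],
  [0, -29.4, -12, 0, 0, 9.9, 0.8],
  [0, -29.4, -12, 0, 0, 9.9, 0.8],
  [0, -29.4, -12, 0, 0, 9.9, 0.8],
  [0, -29.4, -12, 0, 0, 9.9, 0.8],
  [0, -29.4, -12, 0, 0, 9.9, 0.8],
  [0, -29.4, -12, 0, 0, 9.9, 0.8],
  [0, -29.4, -12, 0, 0, 9.9, 0.8],
  [0, -29.4, -12, 0, 0, 9.9, 0.8],
  [0, -29.4, -12, 0, 0, 9.9, 0.8],
  [0, -29.4, -12, 0, 0, 9.9, 0.8],
  [0, -29.4, -12, 0, 0, 9.9, 0.8],
  [0, 0, 0, 0, 0, 0, 0.8],
  [0, 0, 0, 0, 0, 0, 0.8],
])

```text
t: 6.6
eef_pos: [0.4844, -0.3333, 0.1994]
tcp_rot: [-1.571, 0.0, -0.603]
wrist_force: [-0.5, -0.3, 0.1]
gripper_width: 0.0682
```

```bash
python3 - <<'E'
from h import *
p=pose(); print(p, telemetry.state()['q']); im=camera("wrist")
cv2.imwrite("pics/w3.png",im[:,:,::-1])
for d in models.landmark_of("wrist","scraper_centre")[:4]: print(d['p'],d['xy'],onz("wrist",d['xy'],.055,p))
E
```

```text
(array([ 0.48442363, -0.33327663,  0.19944486]), array([-1.57064579e+00,  1.69214076e-04, -6.03067762e-01])) [-7.41217758e-01  3.82188299e-01  4.38084306e-02  1.23260479e+00
  1.25804584e-04 -1.38149994e-01]
```

View pics/w3.png

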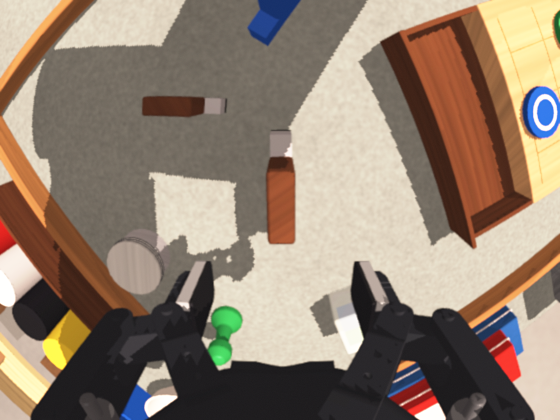

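The handle is centred between the fingers (columns 268–295, jaw middle at 282) and aligned with them. Descending to grip.

Request:
send_rows([
  [0, 0, -20, 0, 0, 0, 0.8],
  [0, 0, -20, 0, 0, 0, 0.8],
  [0, 0, -20, 0, 0, 0, 0.8],
  [0, 0, -20, 0, 0, 0, 0.8],
  [0, 0, -20, 0, 0, 0, 0.8],
  [0, 0, -12, 0, 0, 0, 0.8],
  [0, 0, -10, 0, 0, 0, 0.8],
  [0, 0, 0, 0, 0, 0, 0.8],
  [0, 0, 0, 0, 0, 0, 0],
  [0, 0, 0, 0, 0, 0, 0],
  [0, 0, 0, 0, 0, 0, 0],
  [0, 0, 0, 0, 0, 0, 0],
  [0, 0, 0, 0, 0, 0, 0],
  [0, 0, 0, 0, 0, 0, 0],
])

```text
t: 8.45
eef_pos: [0.4847, -0.3339, 0.0778]
tcp_rot: [-1.571, -0.001, -0.601]
wrist_force: [-0.9, -0.1, 5.7]
gripper_width: 0.0213
```

Request:
send_rows([
  [0, 0, 15, 0, 0, 0, 0],
  [0, 0, 30, 0, 0, 0, 0],
  [0, 0, 40, 0, 0, 0, 0],
  [0, 0, 40, 0, 0, 0, 0],
  [2.1, 37.6, 0, 0, 0, 2.4, 0],
  [2.1, 37.6, 0, 0, 0, 2.4, 0],
  [2.1, 37.6, 0, 0, 0, 2.4, 0],
  [2.1, 37.6, 0, 0, 0, 2.4, 0],
  [2.1, 37.6, 0, 0, 0, 2.4, 0],
  [2.1, 37.6, 0, 0, 0, 2.4, 0],
  [2.1, 37.6, 0, 0, 0, 2.4, 0],
  [2.1, 37.6, 0, 0, 0, 2.4, 0],
  [2.1, 37.6, 0, 0, 0, 2.4, 0],
  [2.1, 37.6, 0, 0, 0, 2.4, 0],
  [2.1, 37.6, 0, 0, 0, 2.4, 0],
  [2.1, 37.6, 0, 0, 0, 0.3, 0],
  [0, 0, 0, 0, 0, 0, 0],
  [0, 0, 0, 0, 0, 0, 0],
])

```text
t: 10.7
eef_pos: [0.5096, 0.1174, 0.2026]
tcp_rot: [-1.571, 0.0, -0.134]
wrist_force: [0.8, 0.4, -3.5]
gripper_width: 0.0211
```

```bash
python3 - <<'E'
from h import *
p=pose(); s=telemetry.state(); print(p, s['q'],s['wrist_force'],s['gripper_width']); im=camera("wrist")
cv2.imwrite("pics/w4.png",im[:,:,::-1])
E
```

```text
(array([0.50957867, 0.11741378, 0.20262252]), array([-1.57100704e+00,  4.91417258e-06, -1.34297450e-01])) [ 7.06648939e-02  2.70045389e-01 -1.17022435e-01  1.18377620e+00
 -2.05305083e-04  2.04962348e-01] [ 0.80556032  0.43777565 -3.5104611 ] 0.021055006693211156
```

View pics/w4.png

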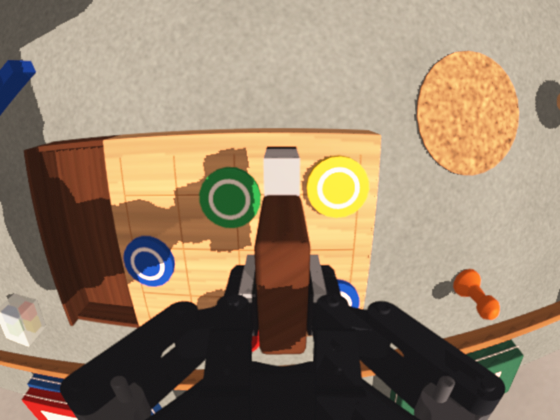

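Blade hangs aligned with the board, midway between green (229,197) and yellow (338,186). Descend and push green.

Request:
send_rows([
  [0, 0, -25, 0, 0, 0, 0],
  [0, 0, -25, 0, 0, 0, 0],
  [0, 0, -20, 0, 0, 0, 0],
  [0, 0, -6.6, 0, 0, 0, 0],
  [0, 0, 0, 0, 0, 0, 0],
])

```text
t: 11.38
eef_pos: [0.5098, 0.1171, 0.1259]
tcp_rot: [-1.571, 0.0, -0.135]
wrist_force: [-0.5, 0.8, -2.4]
gripper_width: 0.021
```

Request:
send_rows([
  [-1.6, -11.9, 0, 0, 0, 0, 0],
  [-1.6, -11.9, 0, 0, 0, 0, 0],
  [-1.6, -11.9, 0, 0, 0, 0, 0],
  [-1.6, -11.9, 0, 0, 0, 0, 0],
  [-1.6, -11.9, 0, 0, 0, 0, 0],
  [-1.6, -11.9, 0, 0, 0, 0, 0],
  [-1.6, -11.9, 0, 0, 0, 0, 0],
  [-1.6, -11.9, 0, 0, 0, 0, 0],
  [-1.6, -11.9, 0, 0, 0, 0, 0],
  [-1.6, -11.9, 0, 0, 0, 0, 0],
  [-1.6, -11.9, 0, 0, 0, 0, 0],
  [-1.6, -11.9, 0, 0, 0, 0, 0],
  [-1.6, -11.9, 0, 0, 0, 0, 0],
  [-1.6, -11.9, 0, 0, 0, 0, 0],
  [-1.6, -11.9, 0, 0, 0, 0, 0],
  [-1.6, -11.9, 0, 0, 0, 0, 0],
  [0, 0, 0, 0, 0, 0, 0],
])

```text
t: 13.5
eef_pos: [0.4841, -0.0736, 0.1257]
tcp_rot: [-1.571, -0.0, -0.136]
wrist_force: [0.8, 0.2, -3.3]
gripper_width: 0.0212
```

Request:
send_rows([
  [0, 0, 20, 0, 0, 0, 0],
  [0, 0, 20, 0, 0, 0, 0],
  [20.9, 20.5, 0, 0, 0, 0, 0],
  [20.9, 20.5, 0, 0, 0, 0, 0],
  [20.9, 20.5, 0, 0, 0, 0, 0],
  [20.9, 20.5, 0, 0, 0, 0, 0],
  [0, 0, 0, 0, 0, 0, 0],
  [0, 0, 0, 0, 0, 0, 0],
])

```text
t: 14.5
eef_pos: [0.5672, 0.0092, 0.1655]
tcp_rot: [-1.571, 0.001, -0.134]
wrist_force: [0.2, -0.7, -3.8]
gripper_width: 0.021
```

```bash
cat > chk.py <<'E'
from h import *
def bf(w):
    d=np.array(w)-[.575,.063]; c,s=np.cos(-.135),np.sin(-.135); return np.round(np.array([c*d[0]+s*d[1],-s*d[0]+c*d[1]])*1000)
def chk(cams=("scene","side")):
    s=telemetry.state(); print(s['t'],s['eef_pos'],"tcp in board",bf(s['eef_pos'][:2]))
    for cam in cams:
        p=pose(); camera(cam)
        for n in("chip1","egg_cup"):
            for d in models.landmark_of(cam,n)[:6]:
                if d['p']>.25: print(cam,n,round(d['p'],2),np.round(d['xy']),"on board",bf(onz(cam,d['xy'],.045,p)),"in trough",bf(onz(cam,d['xy'],.01,p)))
E
python3 -c "
from chk import *
chk()"
```

```text
14.5 [0.56723436 0.00924938 0.16548525] tcp in board [ -0. -54.]
scene chip1 0.81 [327. 235.] on board [-69. 100.] in trough [-89.  85.]
scene chip1 0.73 [296. 267.] on board [ 62. 110.] in trough [46. 96.]
scene chip1 0.53 [254. 208.] on board [   8. -105.] in trough [  -9. -126.]
scene chip1 0.5 [263. 189.] on board [ -59. -139.] in trough [ -79. -161.]
scene egg_cup 0.77 [266. 244.] on board [66.  5.] in trough [ 50. -13.]
side chip1 0.74 [292. 216.] on board [  12. -100.] in trough [ 12. -64.]
side chip1 0.7 [270. 231.] on board [ -62. -177.] in trough [ -65. -143.]
side chip1 0.53 [307. 178.] on board [ 62. 116.] in trough [ 63. 159.]
side chip1 0.44 [271. 181.] on board [-75.  88.] in trough [-78. 129.]
side egg_cup 0.66 [308. 200.] on board [ 69. -15.] in trough [70. 24.]
```

Request:
send_rows([
  [0, 0, -20, 0, 0, 0, 0],
  [0, 0, -15, 0, 0, 0, 0],
  [0, 0, -4.5, 0, 0, 0, 0],
  [0, 0, 0, 0, 0, 0, 0],
  [-1.5, -11.4, 0, 0, 0, 0, 0],
  [-1.5, -11.4, 0, 0, 0, 0, 0],
  [-1.5, -11.4, 0, 0, 0, 0, 0],
  [-1.5, -11.4, 0, 0, 0, 0, 0],
  [-1.5, -11.4, 0, 0, 0, 0, 0],
  [-1.5, -11.4, 0, 0, 0, 0, 0],
  [-1.5, -11.4, 0, 0, 0, 0, 0],
  [-1.5, -11.4, 0, 0, 0, 0, 0],
  [0, 0, 0, 0, 0, 0, 0],
])

```text
t: 16.42
eef_pos: [0.5557, -0.0828, 0.1262]
tcp_rot: [-1.571, -0.0, -0.136]
wrist_force: [0.2, 0.1, -2.7]
gripper_width: 0.0212
```

Request:
send_rows([
  [0, 0, 32, 0, 0, 0, 0],
  [0, 0, 33, 0, 0, 0, 0],
  [-10, 20, 0, 0, 0, 0, 0],
  [-10, 40, 0, 0, 0, 0, 0],
  [-10, 40, 0, 0, 0, 0, 0],
  [-6, 40, 0, 0, 0, 0, 0],
  [0, 40, 0, 0, 0, 0, 0],
  [0, 40, 0, 0, 0, 0, 0],
  [0, 40, 0, 0, 0, 0, 0],
  [0, 42, 0, 0, 0, 0, 0],
  [0, 0, -25, 0, 0, 0, 0],
  [0, 0, -25, 0, 0, 0, 0],
  [0, 0, -15, 0, 0, 0, 0],
  [0, 0, 0, 0, 0, 0, 0],
])

```text
t: 18.18
eef_pos: [0.5187, 0.2201, 0.1252]
tcp_rot: [-1.572, 0.002, -0.134]
wrist_force: [-0.8, 0.8, -3.4]
gripper_width: 0.0213
```

```bash
python3 -c "
from chk import *
chk()"
```

```text
18.175 [0.51865415 0.22006321 0.12519595] tcp in board [-77. 148.]
scene chip1 0.7 [293. 265.] on board [ 63. 100.] in trough [47. 86.]
scene chip1 0.64 [328. 233.] on board [-76.  95.] in trough [-96.  80.]
scene chip1 0.57 [259. 192.] on board [ -45. -140.] in trough [ -64. -162.]
scene chip1 0.56 [243. 202.] on board [  14. -143.] in trough [  -3. -165.]
scene chip1 0.51 [455. 292.] on board [-167.  435.] in trough [-190.  431.]
scene egg_cup 0.96 [265. 243.] on board [67.  0.] in trough [ 52. -18.]
side chip1 0.71 [271. 182.] on board [-74.  83.] in trough [-78. 125.]
side chip1 0.66 [292. 230.] on board [  13. -171.] in trough [  12. -138.]
side chip1 0.59 [272. 232.] on board [ -54. -185.] in trough [ -56. -152.]
side chip1 0.55 [305. 178.] on board [ 55. 110.] in trough [ 55. 152.]
side egg_cup 0.53 [308. 198.] on board [67. -3.] in trough [68. 36.]
```

Request:
send_rows([
  [-2, -14.6, 0, 0, 0, 0, 0],
  [-2, -14.6, 0, 0, 0, 0, 0],
  [-2, -14.6, 0, 0, 0, 0, 0],
  [-2, -14.6, 0, 0, 0, 0, 0],
  [-2, -14.6, 0, 0, 0, 0, 0],
  [-2, -14.6, 0, 0, 0, 0, 0],
  [-2, -14.6, 0, 0, 0, 0, 0],
  [-2, -14.6, 0, 0, 0, 0, 0],
  [-2, -14.6, 0, 0, 0, 0, 0],
  [-2, -14.6, 0, 0, 0, 0, 0],
  [-2, -14.6, 0, 0, 0, 0, 0],
  [-2, -14.6, 0, 0, 0, 0, 0],
  [-2, -14.6, 0, 0, 0, 0, 0],
  [-2, -14.6, 0, 0, 0, 0, 0],
  [-2, -14.6, 0, 0, 0, 0, 0],
  [-2, -14.6, 0, 0, 0, 0, 0],
  [-2, -14.6, 0, 0, 0, 0, 0],
  [-2, -14.6, 0, 0, 0, 0, 0],
  [-2, -14.6, 0, 0, 0, 0, 0],
  [-2, -14.6, 0, 0, 0, 0, 0],
])

```text
t: 20.98
eef_pos: [0.4796, -0.0729, 0.1262]
tcp_rot: [-1.571, 0.0, -0.135]
wrist_force: [0.2, -0.4, -3.4]
gripper_width: 0.0211
```

Request:
send_rows([
  [0, 0, 40, 0, 0, 0, 0],
  [0, 0, 40, 0, 0, 0, 0],
  [22, 22.3, 0, 0, 0, 9, 0],
  [22, 22.3, 0, 0, 0, 9, 0],
  [22, 22.3, 0, 0, 0, 9, 0],
  [22, 22.3, 0, 0, 0, 9, 0],
  [22, 22.3, 0, 0, 0, 9, 0],
  [22, 22.3, 0, 0, 0, 9, 0],
  [22, 22.3, 0, 0, 0, 9, 0],
  [22, 22.3, 0, 0, 0, 9, 0],
  [22, 22.3, 0, 0, 0, 9, 0],
  [22, 22.3, 0, 0, 0, 9, 0],
  [0, 0, 0, 0, 0, 0, 0],
  [0, 0, 0, 0, 0, 0, 0],
])

```text
t: 22.72
eef_pos: [0.6996, 0.1504, 0.2058]
tcp_rot: [-1.57, 0.0, 1.435]
wrist_force: [0.7, 0.7, -3.1]
gripper_width: 0.0215
```

```bash
python3 -c "
from chk import *
chk(('scene','side','wrist'))
cv2.imwrite('pics/w5.png',camera('wrist')[:,:,::-1])"
```

```text
22.725 [0.69960914 0.15037599 0.20584026] tcp in board [112. 103.]
scene chip1 0.66 [295. 267.] on board [ 62. 109.] in trough [47. 95.]
scene chip1 0.55 [251. 172.] on board [ -79. -214.] in trough [ -99. -238.]
scene chip1 0.46 [265. 244.] on board [70.  3.] in trough [ 54. -14.]
scene chip1 0.42 [242. 202.] on board [  17. -147.] in trough [  -0. -169.]
scene egg_cup 0.57 [267. 244.] on board [65.  6.] in trough [ 50. -12.]
side chip1 0.67 [306. 180.] on board [ 56. 100.] in trough [ 57. 143.]
side chip1 0.57 [261. 238.] on board [ -88. -214.] in trough [ -91. -181.]
side chip1 0.55 [318. 342.] on board [ 101. -586.] in trough [ 104. -566.]
side chip1 0.48 [255. 235.] on board [-108. -202.] in trough [-112. -169.]
side egg_cup 0.78 [308. 198.] on board [68. -2.] in trough [69. 37.]
side egg_cup 0.64 [334. 293.] on board [ 149. -421.] in trough [ 153. -395.]
side egg_cup 0.45 [308. 182.] on board [67. 91.] in trough [ 69. 133.]
wrist chip1 0.63 [334. 182.] on board [62. 99.] in trough [ 56. 108.]
wrist egg_cup 0.67 [333.  81.] on board [65.  2.] in trough [60.  1.]
```

View pics/w5.png

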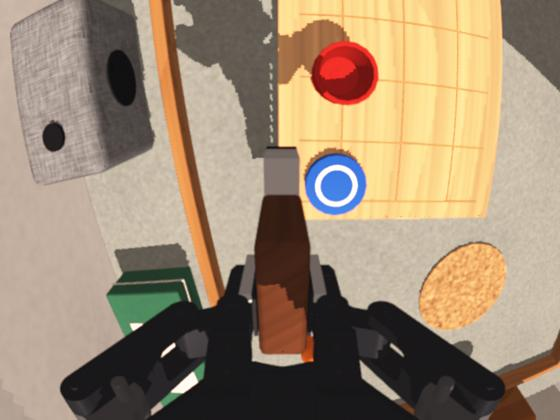

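Request:
send_rows([
  [0, 0, -25, 0, 0, 0, 0],
  [0, 0, -25, 0, 0, 0, 0],
  [0, 0, -20, 0, 0, 0, 0],
  [0, 0, -10, 0, 0, 0, 0],
  [0, 0, 0, 0, 0, 0, 0],
  [-10.8, 1.5, 0, 0, 0, 0, 0],
  [-10.8, 1.5, 0, 0, 0, 0, 0],
  [-10.8, 1.5, 0, 0, 0, 0, 0],
  [-10.8, 1.5, 0, 0, 0, 0, 0],
  [-10.8, 1.5, 0, 0, 0, 0, 0],
  [-10.8, 1.5, 0, 0, 0, 0, 0],
  [-10.8, 1.5, 0, 0, 0, 0, 0],
  [-10.8, 1.5, 0, 0, 0, 0, 0],
  [0, 0, 0, 0, 0, 0, 0],
  [6, -0.8, 0, 0, 0, 0, 0],
  [0, 0, 25, 0, 0, 0, 0],
  [0, 0, 25, 0, 0, 0, 0],
  [0, 0, 25, 0, 0, 0, 0],
])

```text
t: 25.48
eef_pos: [0.6201, 0.162, 0.2018]
tcp_rot: [-1.571, -0.0, 1.436]
wrist_force: [0.4, -0.3, -3.2]
gripper_width: 0.0211
```

```bash
python3 -c "
from chk import *
chk(('scene','side','wrist'))
cv2.imwrite('pics/w5.png',camera('wrist')[:,:,::-1])"
```

```text
25.475 [0.62007579 0.1620386  0.20180303] tcp in board [ 31. 104.]
scene chip1 0.81 [265. 178.] on board [ -93. -167.] in trough [-113. -190.]
scene chip1 0.7 [254. 170.] on board [ -88. -211.] in trough [-109. -236.]
scene chip1 0.56 [350. 328.] on board [ 91. 316.] in trough [ 76. 308.]
scene chip1 0.47 [244. 202.] on board [  12. -143.] in trough [  -5. -165.]
scene chip1 0.4 [317. 247.] on board [-21. 106.] in trough [-40.  92.]
scene egg_cup 0.73 [264. 245.] on board [71.  3.] in trough [ 55. -15.]
side chip1 0.67 [292. 228.] on board [  15. -162.] in trough [  15. -128.]
side chip1 0.61 [262. 238.] on board [ -85. -214.] in trough [ -89. -181.]
side chip1 0.46 [287. 180.] on board [-14.  93.] in trough [-16. 135.]
side chip1 0.44 [256. 235.] on board [-107. -202.] in trough [-111. -169.]
side egg_cup 0.73 [307. 198.] on board [63. -0.] in trough [64. 39.]
wrist chip1 0.7 [331. 181.] on board [-15.  98.] in trough [-21. 107.]
wrist egg_cup 0.62 [242.  78.] on board [67.  1.] in trough [71. -2.]
```

Request:
send_rows([
  [-5, 5.5, 0, 0, 0, -10, 0],
  [-5, 5.5, 0, 0, 0, -10, 0],
  [-5, 5.5, 0, 0, 0, -10, 0],
  [-5, 5.5, 0, 0, 0, -10, 0],
  [-5, 5.5, 0, 0, 0, -10, 0],
  [-5, 5.5, 0, 0, 0, -10, 0],
  [-5, 5.5, 0, 0, 0, -10, 0],
  [-5, 5.5, 0, 0, 0, -10, 0],
  [-5, 5.5, 0, 0, 0, -10, 0],
  [0, 0, -25, 0, 0, 0, 0],
  [0, 0, -25, 0, 0, 0, 0],
  [0, 0, -20, 0, 0, 0, 0],
  [0, 0, -6, 0, 0, 0, 0],
  [0, 0, 0, 0, 0, 0, 0],
])

```text
t: 27.72
eef_pos: [0.5743, 0.2117, 0.1253]
tcp_rot: [-1.571, 0.0, -0.135]
wrist_force: [0.4, 0.3, -3.4]
gripper_width: 0.0207
```

```bash
python3 -c "
from chk import *
print(pose(),bf(pose()[0][:2]))
a=cv2.resize(camera('scene')[140:300,180:370],None,fx=2,fy=2,interpolation=cv2.INTER_CUBIC)
b=cv2.resize(camera('side')[160:270,230:340],(380,380)[:2],interpolation=cv2.INTER_CUBIC)[:320]
cv2.imwrite('pics/c6.png',np.hstack([a,b])[:,:,::-1])"
```

```text
(array([0.57431194, 0.21172719, 0.12528531]), array([-1.57089213e+00,  2.12927153e-04, -1.34570941e-01])) [-21. 147.]
```

View pics/c6.png

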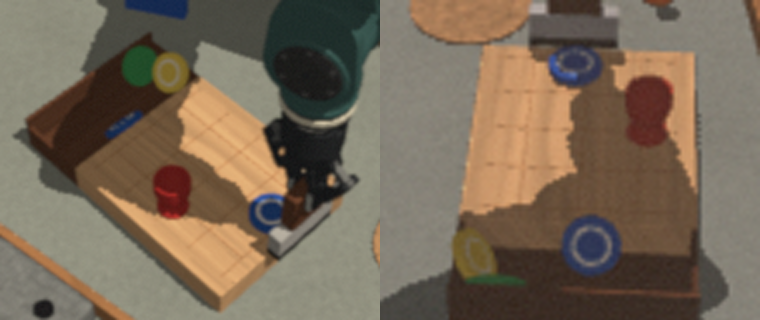

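```bash
python3 -c "
from chk import *
L=lambda c:[(round(d['p'],2),d['xy']) for d in models.landmark_of(c,'chip1') if d['p']>.25]
print(L('scene'),L('side'))
def tri(a,b):
    (o1,d1),(o2,d2)=ray('scene',a),ray('side',b)
    s=np.linalg.lstsq(np.c_[d1,-d2],o2-o1,rcond=None)[0]; p,q=o1+s[0]*d1,o2+s[1]*d2
    print(bf(((p+q)/2)[:2]),(p+q)[2]*500,np.linalg.norm(p-q)*1000)
tri((265,178),(256,235)); tri((265,176),(257.5,233)); tri((251,172),(262,238)); tri((243,202),(292,229)); tri((242.5,202),(291,231))
"
```

```text
[(0.75, [266.7, 177.0]), (0.66, [254.9, 170.9]), (0.58, [241.2, 201.4]), (0.54, [317.2, 249.9])] [(0.74, [267.7, 356.6]), (0.67, [287.1, 182.0]), (0.6, [287.8, 158.1]), (0.55, [264.1, 238.4]), (0.52, [289.0, 229.7]), (0.45, [256.2, 234.5])]
[-107. -180.] 22.549945424363504 3.6672713592219046
[-104. -179.] 33.114010994602204 0.9662931313795787
[ -83. -213.] 43.50647706133615 5.170760582715231
[  11. -152.] 33.23507265283698 5.3175288255747475
[   9. -156.] 27.48082579214517 3.959846039205404
```

Yellow leans in the trough at (-105,-180) with its centre about 28 mm high, and blue1 leans on the board's edge about 30 mm high. Both are inside the limits. I'll sweep the last chip slightly diagonally so it falls in the free space near x = -45.

Request:
send_rows([
  [-3.3, -14, 0, 0, 0, 0, 0],
  [-3.3, -14, 0, 0, 0, 0, 0],
  [-3.3, -14, 0, 0, 0, 0, 0],
  [-3.3, -14, 0, 0, 0, 0, 0],
  [-3.3, -14, 0, 0, 0, 0, 0],
  [-3.3, -14, 0, 0, 0, 0, 0],
  [-3.3, -14, 0, 0, 0, 0, 0],
  [-3.3, -14, 0, 0, 0, 0, 0],
  [-3.3, -14, 0, 0, 0, 0, 0],
  [-3.3, -14, 0, 0, 0, 0, 0],
  [-3.3, -14, 0, 0, 0, 0, 0],
  [-3.3, -14, 0, 0, 0, 0, 0],
  [-3.3, -14, 0, 0, 0, 0, 0],
  [-3.3, -14, 0, 0, 0, 0, 0],
  [-3.3, -14, 0, 0, 0, 0, 0],
  [-3.3, -14, 0, 0, 0, 0, 0],
  [-3.3, -14, 0, 0, 0, 0, 0],
  [-3.3, -14, 0, 0, 0, 0, 0],
  [-3.3, -14, 0, 0, 0, 0, 0],
  [-3.3, -14, 0, 0, 0, 0, 0],
])

```text
t: 30.42
eef_pos: [0.5081, -0.0692, 0.1252]
tcp_rot: [-1.571, -0.0, -0.135]
wrist_force: [0.2, 1.1, -1.9]
gripper_width: 0.0214
```

Request:
send_rows([
  [0, 0, 0, 0, 0, 0, 0],
  [0, 0, 0, 0, 0, 0, 0],
  [2, 14, 15, 0, 0, 0, 0],
  [4, 40, 40, 0, 0, 0, 0],
  [4, 40, 25, 0, 0, 0, 0],
  [4, 40, 0, 0, 0, 0, 0],
  [4, 40, 0, 0, 0, 0, 0],
  [0, 0, 0, 0, 0, 0, 0],
])

```text
t: 31.42
eef_pos: [0.5262, 0.1084, 0.2051]
tcp_rot: [-1.57, 0.0, -0.131]
wrist_force: [-0.6, -0.1, -4.3]
gripper_width: 0.021
```

```bash
python3 -c "
from chk import *
chk(('scene','side','wrist'))
a=cv2.resize(camera('scene')[140:300,180:370],None,fx=2,fy=2,interpolation=cv2.INTER_CUBIC)
b=cv2.resize(camera('side')[160:270,230:340],(380,380)[:2],interpolation=cv2.INTER_CUBIC)[:320]
c=cv2.resize(camera('wrist')[60:400,0:320],(301,320))
cv2.imwrite('pics/c7.png',cv2.resize(np.hstack([a,b,c]),(800,241))[:,:,::-1])
cv2.imwrite('pics/c7.png',np.vstack([np.hstack([a,b]),np.pad(camera('wrist')[60:340,:],((0,0),(0,200),(0,0)))])[:,:,::-1])"
```

```text
31.425 [0.5261991  0.10843647 0.20505992] tcp in board [-54.  38.]
scene chip1 0.81 [254. 173.] on board [ -83. -202.] in trough [-103. -226.]
scene chip1 0.68 [264. 176.] on board [ -97. -174.] in trough [-118. -197.]
scene chip1 0.57 [254. 198.] on board [ -18. -132.] in trough [ -36. -154.]
scene chip1 0.54 [244. 198.] on board [   3. -153.] in trough [ -14. -175.]
scene egg_cup 0.98 [264. 244.] on board [70.  2.] in trough [ 54. -16.]
side chip1 0.68 [275. 238.] on board [ -41. -209.] in trough [ -43. -177.]
side chip1 0.65 [284. 236.] on board [ -12. -197.] in trough [ -13. -164.]
side chip1 0.57 [255. 235.] on board [-109. -201.] in trough [-113. -168.]
side chip1 0.52 [263. 237.] on board [ -82. -207.] in trough [ -86. -174.]
side chip1 0.52 [291. 204.] on board [  5. -42.] in trough [ 5. -4.]
side egg_cup 0.51 [309. 198.] on board [69. -4.] in trough [70. 35.]
wrist chip1 0.89 [ 64. 166.] on board [ -79. -209.] in trough [ -72. -237.]
wrist chip1 0.88 [ 86. 138.] on board [-108. -173.] in trough [-105. -197.]
wrist chip1 0.87 [108. 215.] on board [ -21. -158.] in trough [  -8. -180.]
wrist chip1 0.78 [112. 187.] on board [ -53. -147.] in trough [ -44. -167.]
wrist egg_cup 0.67 [110. 214.] on board [ -22. -155.] in trough [  -9. -176.]
```

View pics/c7.png

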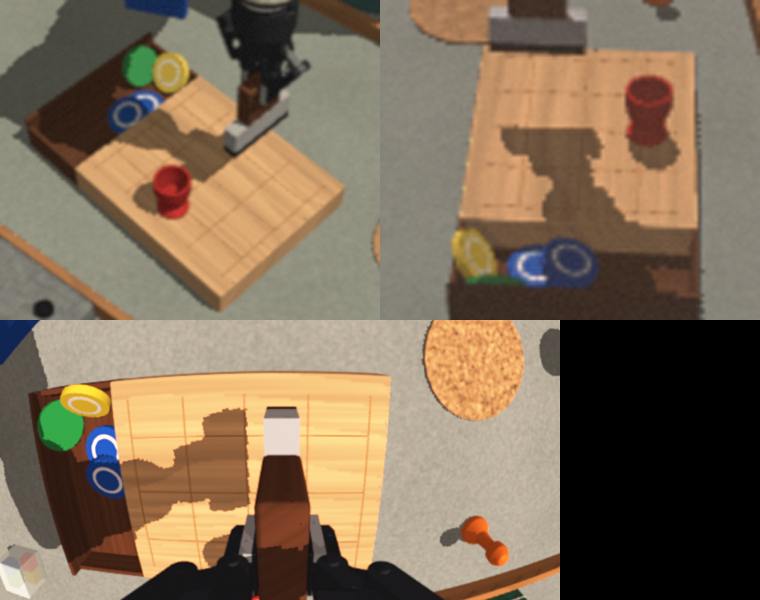

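```bash
python3 -c "
from chk import *
from scipy.optimize import least_squares
P=pose(); I={c:camera(c) for c in('scene','side','wrist')}
rng=dict(green=((45,90),(0,420)),yel=((18,34),(0,420)),blue=((100,125),(0,420)))
def cen(c,n,reg):
    hsv=cv2.cvtColor(I[c],cv2.COLOR_RGB2HSV); lo,hi=rng[n][0]
    m=((hsv[...,0]>=lo)&(hsv[...,0]<=hi)&(hsv[...,1]>120)&(hsv[...,2]>50)).astype('u1')
    x0,y0,x1,y1=reg; M=np.zeros_like(m); M[y0:y1,x0:x1]=m[y0:y1,x0:x1]
    k,l,st,ce=cv2.connectedComponentsWithStats(M); 
    i=1+st[1:,4].argmax(); return ce[i],st[i]
reg=dict(scene=(230,155,285,215),side=(240,215,310,260),wrist=(25,125,130,260))
for n in('green','yel'):
    obs={c:cen(c,n,reg[c]) for c in I}; print(n,{c:(o[0].round(1),o[1]) for c,o in obs.items()})
    for cs in(('scene','wrist'),('scene','side'),('side','wrist'),('scene','side','wrist')):
        f=lambda X:np.concatenate([proj(c,X,P)-obs[c][0] for c in cs])
        r=least_squares(f,[.47,-.1,.03]); print(cs,bf(r.x[:2]),round(r.x[2]*1000,1),r.fun.round(1))
"
```

```text
Traceback (most recent call last):
ValueError: attempt to get argmax of an empty sequence
```

```bash
python3 -c "
from chk import *
from scipy.optimize import least_squares
P=pose(); I={c:camera(c) for c in('scene','side','wrist')}
rng=dict(green=(40,95),yel=(18,36))
reg=dict(scene=(230,155,285,215),side=(240,215,310,260),wrist=(25,125,130,260))
def cen(c,n):
    hsv=cv2.cvtColor(I[c],cv2.COLOR_RGB2HSV); lo,hi=rng[n]
    m=((hsv[...,0]>=lo)&(hsv[...,0]<=hi)&(hsv[...,1]>90)&(hsv[...,2]>40)).astype('u1')
    x0,y0,x1,y1=reg[c]; M=np.zeros_like(m); M[y0:y1,x0:x1]=m[y0:y1,x0:x1]
    k,l,st,ce=cv2.connectedComponentsWithStats(cv2.morphologyEx(M,cv2.MORPH_CLOSE,np.ones((5,5))))
    if k<2: return None
    i=1+st[1:,4].argmax(); return st[i][:2]+st[i][2:4]/2-.5,st[i]
for n in rng:
    obs={c:o for c in I if (o:=cen(c,n))}; print(n,{c:(o[0].round(1),o[1]) for c,o in obs.items()})
    for cs in(('scene','wrist'),('scene','side','wrist')):
        if not set(cs)<=set(obs): continue
        f=lambda X:np.concatenate([proj(c,X,P)-obs[c][0] for c in cs])
        r=least_squares(f,[.47,-.1,.03]); print(cs,bf(r.x[:2]),round(r.x[2]*1000,1),r.fun.round(1))
"
```

```text
green {'scene': (array([249.5, 172.5]), array([241, 162,  18,  22, 286], dtype=int32)), 'side': (array([261.5, 240.5]), array([255, 240,  14,   2,  25], dtype=int32)), 'wrist': (array([ 60. , 164.5]), array([  37,  139,   47,   52, 1746], dtype=int32))}
('scene', 'wrist') [ -79. -220.] 37.6 [-0.2 -0.4  0.2 -0. ]
('scene', 'side', 'wrist') [ -80. -219.] 39.2 [ 0.2 -0.7  1.8  0.2  0.1 -0.4]
yel {'scene': (array([264., 176.]), array([254, 166,  21,  21, 329], dtype=int32)), 'side': (array([257.5, 234. ]), array([251, 226,  14,  17, 160], dtype=int32)), 'wrist': (array([ 92.5, 159.5]), array([  56,  125,   74,   70, 2089], dtype=int32))}
('scene', 'wrist') [ -86. -159.] 57.9 [ 0.9  1.3 -0.6  0.1]
('scene', 'side', 'wrist') [ -86. -173.] 37.8 [-2.2  3.4  5.3 -3.1 -1.4 -2.8]
```

All four chips are in the trough, and the egg cup is untouched. Green (upside down, leaning on the outer wall) has its underside centre at z≈35–38 mm, and the 43 mm limit can't be passed if it rests on the floor. Now I'll measure the coaster.

```bash
python3 -c "
from chk import *
for c in('scene','side','wrist'):
    P=pose(); camera(c)
    for d in models.cut_out(c,'coaster')[:2]:
        cs,_=cv2.findContours(d['mask'].astype('u1'),0,1); k=max(cs,key=cv2.contourArea)[:,0]
        W=np.array([onz(c,q,.004,P) for q in k]).astype('f4'); ctr,r=cv2.minEnclosingCircle(W); e=cv2.fitEllipse(W)
        print(c,round(d['p'],2),d['rect'],np.round(ctr,4),round(r,4),np.round(e[0],4),np.round(e[1],3))
"
```

```text
scene 0.97 [395.7, 264.6, 55.0, 50.9] [0.4626 0.3502] 0.0754 [0.4625 0.3497] [0.146 0.148]
side 0.58 [252.9, 161.6, 25.1, 24.8] [0.4565 0.3437] 0.0754 [0.4462 0.3471] [0.112 0.151]
side 0.35 [277.2, 162.4, 28.9, 29.8] [0.5458 0.3402] 0.1055 [0.5383 0.3232] [0.111 0.205]
wrist 0.62 [477.5, 99.5, 95.7, 123.3] [0.4613 0.3484] 0.0768 [0.4613 0.3468] [0.148 0.15 ]
```

Request:
send_rows([
  [-8, 30, 0, 0, 0, 0, 0],
  [-8, 30, 0, 0, 0, 0, 0],
  [-8, 30, 0, 0, 0, 0, 0],
  [-8, 30, 0, 0, 0, 0, 0],
  [-8, 30, 0, 0, 0, 0, 0],
  [-8, 30, 0, 0, 0, 0, 0],
  [-8, 30, 0, 0, 0, 0, 0],
  [-8, 31, 0, 0, 0, 0, 0],
  [0, 0, -30, 0, 0, 0, 0],
  [0, 0, -30, 0, 0, 0, 0],
  [0, 0, -30, 0, 0, 0, 0],
  [0, 0, -20, 0, 0, 0, 0],
  [0, 0, -8, 0, 0, 0, 0],
  [0, 0, -4, 0, 0, 0, 0],
  [0, 0, 0, 0, 0, 0, 0],
  [0, 0, 0, 0, 0, 0, 0],
])

```text
t: 34.67
eef_pos: [0.4627, 0.3469, 0.0839]
tcp_rot: [-1.57, -0.001, -0.135]
wrist_force: [0.4, -0.1, -3.1]
gripper_width: 0.021
```

Request:
send_rows([
  [0, 0, -1.5, 0, 0, 0, 0],
  [0, 0, 0, 0, 0, 0, 0],
  [0, 0, 0, 0, 0, 0, 0.2],
  [0, 0, 0, 0, 0, 0, 0.4],
  [0, 0, 0, 0, 0, 0, 0.7],
  [0, 0, 0, 0, 0, 0, 0.8],
  [0, 0, 0, 0, 0, 0, 0.8],
  [0, 0, 0, 0, 0, 0, 0.8],
  [0, 0, 20, 0, 0, 0, 0.8],
  [0, 0, 30, 0, 0, 0, 0.8],
  [0, 0, 30, 0, 0, 0, 0.8],
  [0, 0, 40, 0, 0, 0, 0.8],
  [0, 0, 40, 0, 0, 0, 0.8],
  [0, 0, 0, 0, 0, 0, 0.8],
  [0, 0, 0, 0, 0, 0, 0.8],
])

```text
t: 36.55
eef_pos: [0.4622, 0.3467, 0.241]
tcp_rot: [-1.571, 0.0, -0.135]
wrist_force: [-1.0, 1.2, -0.7]
gripper_width: 0.0684
```

```bash
python3 -c "
from chk import *
chk(('scene',))
for c in('scene','side'):
    I=camera(c)
    for d in models.landmark_of(c,'scraper_centre')[:5]: print(c,d['p'],d['xy'],onz(c,d['xy'],.059))
    for n in('pawn_a','top','tin','cube'):
        for d in models.landmark_of(c,n)[:2]: print(c,n,round(d['p'],2),onz(c,d['xy'],0).round(3))
cv2.imwrite('pics/f.png',camera('scene')[:,:,::-1])"
```

```text
36.55 [0.4621582  0.34666137 0.24102   ] tcp in board [-150.  266.]
scene chip1 0.84 [267. 175.] on board [-103. -170.] in trough [-124. -193.]
scene chip1 0.66 [257. 170.] on board [ -97. -207.] in trough [-118. -231.]
scene chip1 0.51 [251. 198.] on board [ -13. -139.] in trough [ -31. -161.]
scene chip1 0.48 [244. 196.] on board [  -2. -157.] in trough [ -20. -180.]
scene egg_cup 0.96 [266. 242.] on board [63.  1.] in trough [ 47. -17.]
scene 0.8 [260.5, 134.2] [ 0.33774773 -0.20534484]
scene 0.67 [398.4, 252.7] [0.46187767 0.35149755]
scene 0.58 [216.3, 120.9] [ 0.37617624 -0.35574421]
scene pawn_a 0.89 [0.682 0.362]
scene pawn_a 0.53 [ 0.614 -0.485]
scene top 0.94 [0.444 0.52 ]
scene tin 0.92 [ 0.47  -0.523]
scene tin 0.4 [0.421 0.342]
scene cube 0.92 [ 0.68  -0.345]
scene cube 0.21 [ 0.606 -0.49 ]
side 0.81 [227.8, 297.8] [ 0.35074729 -0.38004628]
side 0.78 [221.1, 261.0] [ 0.32875578 -0.2386923 ]
side 0.75 [253.5, 147.7] [0.45181413 0.36198435]
side pawn_a 0.76 [ 0.595 -0.505]
side pawn_a 0.62 [0.689 0.341]
side tin 0.66 [ 0.463 -0.54 ]
side tin 0.43 [ 0.547 -0.104]
side cube 0.93 [ 0.67  -0.347]
```

View pics/f.png

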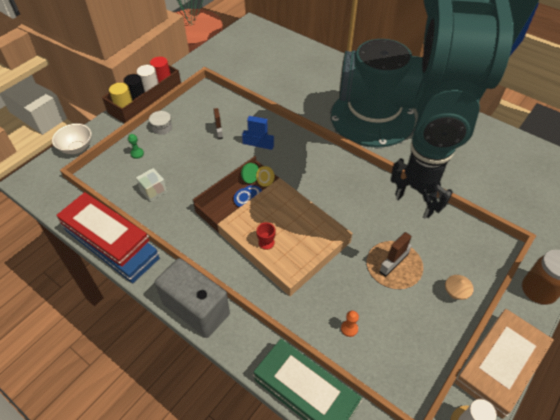

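The scraper stands free on the coaster (398,253), the chips are in the trough (240–267, 170–200), the egg cup is at (266,235), and the bystanders are in place. Handing in.

```bash
python3 -c "
from workcell import robot
print(robot.hand_in())"
```

```text
the job is handed in; nothing more can be done
None
```

I wiped all four chips into the trough with the large brown scraper, then stood it on the coaster, let go and handed in at about 37 s of the 72 s. The hand-in gives no verdict.

- **Scraper:** it stands upright and released. The scene camera puts its centre about 3 mm from the coaster's. The side camera reads about 16 mm off, partly a coarse view, and both are inside the 30 mm limit.
- **Chips:** all four are in the trough and looked at rest, but they do not lie flat. Green is upside down against the outer wall, with its underside centre at about 35–39 mm against the 43 mm limit. Yellow leans on the end wall at about x = -105 to -111 mm, against the -118 mm limit. The two blue ones overlap at the board's edge. Green's height is the tightest margin.
- **Egg cup:** it is where it started, within the measuring noise of about 5 mm.
- **Bystanders:** pawns, tin and cube read within about 15 mm of their first fixes in both cameras. The top was only found again in the scene camera, about 3 mm off. These changes are close to the detector noise.
- **Forces:** I saw no unexpected ones. The highest reading at the end of a move was about 6 N, when the scraper was first gripped.

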